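Turn the sample carousel to its wide bin and drop in the long tube

ROBOT

A 6-joint arm with a two-finger parallel gripper is mounted at the origin on the work surface. World frame = base frame: x ahead of the robot, y to its left, z up, the work surface at z = 0. Lengths are in m, angles in degrees, forces in N, time in s.
With the tool pointing down it reaches from about 0.35 to 0.875 m from the base axis. Payload 4.2 kg.
Tool frame: the origin (TCP) lies between the finger pads; the fingertips stand 19 mm ahead of it and the grasp point (between the pads) is the TCP; z points along the fingers, y is the line along which they close (so a half turn about z gives the same grasp; the last joint's range is limited). The gripper opens to 87 mm and grips with 3 to 60 N. Pads are 19 mm wide; open, the fingers measure 117 mm over their backs; the gripper's body (75 mm by 190 mm) begins 51 mm behind the grasp point.
Start: joints at [85.29, 22.042, 0.453, 0, -68.411, -14.817], TCP at [0.209, 0.589, 0.242] pointing down, gripper open.
Joint ranges: [-179.83, 179.83], [-69.29, 118.12], [-61.27, 80.66], [-181.25, 117.63], [-171.15, -9.14], [-177.46, 177.46]. Speed limits (degrees/s): [159.86, 159.86, 180, 180, 180, 180].

INTERFACE

Orientations are given as a 3x3 rotation matrix whose columns are the frame's x, y, z axes.
In Python, from station import r gives the robot as it stands.
- The arm moves only by the tool drive_tool, never from a script. Its argument "steps" is one flat list of numbers, 7 for each row, row after row: the turn, a rotation vector about the tool's x, y, z in rad, then the shift along the tool's x, y, z in m, then the opening, from 0 (shut) to 1 (fully open). A call has 1 to 10 rows; each row shifts and turns the commanded pose from where the row before left it, along the tool's axes as they then stand; what a row does not reach is not made up. A row lasts 1/12 s, in which the tool goes at most 41.7 mm and 7.16 degrees, less where a joint would pass 70% of its speed; a pose out of reach is approached as far as the arm can. A call is refused whole if a number of a shift passes 0.0417 or a number of a turn 0.125, either way. A call with a gripper value outside its range is refused whole. The fingers move at their own pace and stop on an object; the grip force is fixed at half the most. Time passes only in rows, so rows that do not move let the fingers close. It gives the time, the measured TCP pose, the force, the opening and the grip force at its end, in the units of the state.
- r.sense(): the state, without advancing time (a new reading comes with each control period).
- r.capture(name): name is "scene" or "top" or "wrist"; returns the picture (420x560x3 uint8, blue, green, red); there is no depth.
- r.camera_params(name): a dict with "camera_matrix" (3x3 intrinsics, pixels), "extrinsics" (4x4, takes a point from world to camera coordinates). Camera axes: x right, y down, z forward; pixel columns grow to the right and rows downward; lengths in m; the calibration is good to about 2 mm. A picture is of the moment at which its call begins: read the wrist's pose just before it. camera_params takes no time and is no camera call; for the wrist camera it gives the pose at the moment of the call.
- r.finish_job(): hands the job in; it is judged then, once.
The state is a dict: "time_s": time; "joints": joint angles; "joint_velocities": joint speeds; "effort": joint torques, N m; "tcp_pos": TCP position; "ee_rot": TCP orientation; "wrist_force": force on the tool from outside, world axes, zero at the start; "moment": the same for the moment, N m; "gripper_width": opening from 0.0 (shut) to 1.0 (fully open); "gripper_force": force on a finger pad.
Only numpy, scipy, OpenCV 4.12 (cv2) and the standard library are available. Lean on these libraries where they do the work, as an engineer would, in place of code of your own. Each camera call takes 0.05 s, during which the arm holds its last target. There are 200 camera calls.

TASK

File the longer of the two capped tubes in the sample carousel: first turn the carousel by its knob until the one wide bin lies squarely under the window in the clear hood, with no divider showing in the window, then take the long tube from the rest and drop it in through the window so that it lies down in that bin. Leave the short tube in its rest and do not shove or knock over the bottle and the jar that stand around.

Things in the scene. Friction and masses are not known exactly. Their poses are not given: they have to be found in the camera images.
- carousel: The carousel's fixed stand: grey plate 340 x 340 x 6 mm lying on the table with four corner posts that carry a clear plastic hood, 340 x 340 mm, 5 mm thick, its top 85 mm above the table. Origin on the table at the rotor's vertical axis; z up, the window is towards its -x. The stand is fixed; the rotor under the hood turns.
- rotor (a joint): Turn of the rotor in its stand, rad, growing counter-clockwise seen from above; turns either way more than a full turn. 0 (or any whole turn) when the wide bin is centred under the window. Light friction (about 0.06 N m): it stays where it is left.
- window (a point): Centre of the loading window in the hood, level with the hood's top, 120 mm in -x of the carousel's axis. Axes as carousel. The window spans 78 to 170 mm out from the axis along x (open at the hood's edge) and 120 mm along y, steel-framed on three sides. The rotor's outer wall stands below it, 162 mm from the axis.
- wide_bin (a point): Point on the wide bin's floor, on its middle line, 120 mm from the axis (-x points outward, z up); turns with the rotor. The rotor is a round tray (grey floor, white walls) of 162 mm radius, hub radius 28 mm, with upright 3 mm dividers into one wide bin (90 degrees) and six narrow bins (45 degrees each). Bin floor 36 mm, wall tops 76 mm above the table.
- knob_top (a point): Middle of the top of the rotor's black bar knob, on the rotor's axis, 126 mm above the table. The bar is 56 mm long, 16 mm wide, 32 mm tall and lies along the wide bin's middle line, this point's x axis; z up. Turning it turns the rotor. Under the bar is a disc of 20 mm radius, its top 95 mm above the table.
- long_tube: The capped glass tube to be filed: 100 mm long, 16 mm diameter, purple cap 18 mm in diameter and 18 mm long at its +x end, 22 g. Origin at its middle on its axis; x along the tube. At the start it lies level in the rest, its axis 30 mm above the table.
- short_tube: The capped glass tube to be left: 75 mm long, 13 mm diameter, same cap. Origin on its axis, 29 mm from its foot; x along the tube towards the cap. Lies in the other place of the rest, its axis 28 mm above the table.
- rest: Fixed steel rest, a plate 75 x 150 x 6 mm, origin at its middle on the table. It holds the two tubes level, parallel to its x axis, at y = +40 and -40 mm (which is where varies). Each tube lies on notch blocks 24 mm high, standing 19 to 27 mm either way of the tube's origin; the 39 mm between them is free for fingers.
- bottle: Clear bottle standing behind, 58 mm diameter, 125 mm tall, origin under its middle.
- jar: Amber jar standing nearer the robot, 64 mm diameter, 70 mm tall, origin under its middle.

How it is judged (in metres and radians):
On the way, in this order (a step that is already met when the one before it is completed fails the run):
1. the wide bin is turned under the window (horizontal distance between wide_bin and window below 0.017 m and velocity of joint rotor between -0.05 and 0.05 rad/s), for 0.2 s.
2. the long tube lies in the wide bin (horizontal distance between long_tube and wide_bin below 0.075 m and z of long_tube in the frame of wide_bin between 0 and 0.02 m), for 0.2 s.
At the end, for the whole second after the job is handed in: The wide bin is under the window (its middle within 17 mm of the window's middle, horizontally), the long tube lies at rest inside the wide bin (its middle within 75 mm horizontally of the bin's marked point and 0 to 20 mm above the bin floor), and the short tube is within 20 mm of where it was (all of step 2 and horizontal distance between wide_bin and window below 0.017 m and linear speed of long_tube below 0.02 m/s and distance of short_tube from where it was at the start of the episode below 0.02 m); the robot touches nothing.
It fails at once if the short tube is moved more than 20 mm (distance of short_tube from where it was at the start of the episode above 0.02 m).
It fails at once if the bottle is shoved more than 30 mm or knocked over (distance of bottle from where it was at the start of the episode above 0.03 m or angle between bottle's own z axis and vertical above 0.5 rad).
It fails at once if the jar is shoved more than 30 mm or knocked over (distance of jar from where it was at the start of the episode above 0.03 m or angle between jar's own z axis and vertical above 0.5 rad).
It also fails if it takes over 64 s, if anything falls off the work surface, if the arm or the gripper's body presses on something with over 40 N, if the wrist force passes 120 N, or if a joint passes its speed limit or range.

## Working session

There is one attempt and no reset: what is moved stays moved. The work goes in short steps, Python scripts to look and compute and a tool call to move; the robot and the scene stay as the last step left them, time stands still between calls to the robot, and variables do not carry over. Pictures are saved under pics/ and viewed, at most 10 in all, crops included, and the job is handed in when it is done.

Besides the shell and the picture viewer there is one more tool, called after "Call:" as a command line: name --argument value ..., lists and objects as JSON in quotes. drive_tool: Moves the arm, as the interface text tells. Its arguments: {"type":"object","properties":{"steps":{"type":"array"}},"required":["steps"]}

```bash
mkdir -p pics; ls; python3 - <<'E'
from station import r
import cv2,numpy as np
s=r.sense();print(s)
for n in("scene","top"):
    cv2.imwrite(f"pics/{n}0.png",r.capture(n))
    p=r.camera_params(n);print(n,np.round(p["camera_matrix"],1),np.round(p["extrinsics"],3))
E
```

```text
pics
{'time_s': 0.0, 'joints': array([ 8.52912495e+01,  2.20906364e+01,  3.80388644e-01, -2.83496609e-02,
       -6.84103497e+01, -1.48147034e+01]), 'joint_velocities': array([-0.07918604, -0.08704566, -0.14492163,  0.03246785, -0.00930109,
        0.04433721]), 'effort': array([ 3.32627615e-04, -3.90666711e+01,  1.87413329e+01,  4.22026277e+00,
        1.10638223e-02, -1.77083271e-04]), 'tcp_pos': array([0.20868613, 0.5885447 , 0.24046668]), 'ee_rot': array([[ 9.42443777e-01, -3.34364066e-01, -6.31311493e-04],
       [-3.34364649e-01, -9.42441531e-01, -2.05990603e-03],
       [ 9.37843851e-05,  2.15243386e-03, -9.99997679e-01]]), 'wrist_force': array([-0.15152662, -0.19621248,  0.0794604 ]), 'moment': array([-0.06653764,  0.01596415, -0.01522809]), 'gripper_force': 0.0, 'gripper_width': 1.0022110486824096}
scene [[450.6   0.  279.6]
 [  0.  450.6 211.4]
 [  0.    0.    1. ]] [[-4.570e-01  8.900e-01  1.000e-03  2.970e-01]
 [ 5.390e-01  2.770e-01 -7.950e-01 -1.810e-01]
 [-7.080e-01 -3.630e-01 -6.060e-01  1.183e+00]
 [ 0.000e+00  0.000e+00  0.000e+00  1.000e+00]]
top [[396.9   0.  286.5]
 [  0.  396.9 215. ]
 [  0.    0.    1. ]] [[ 0.142 -0.99   0.002 -0.135]
 [-0.968 -0.139 -0.21   0.556]
 [ 0.208  0.028 -0.978  0.685]
 [ 0.     0.     0.     1.   ]]
```

View pics/top0.png

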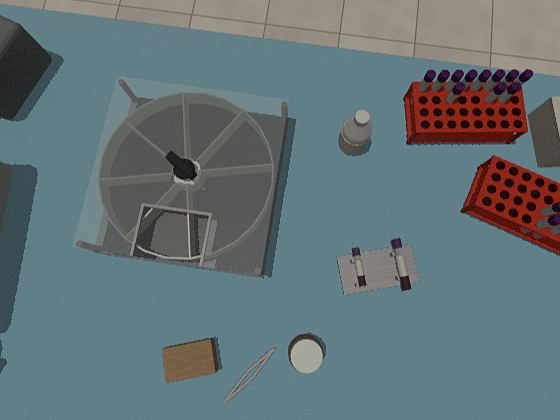

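View pics/scene0.png

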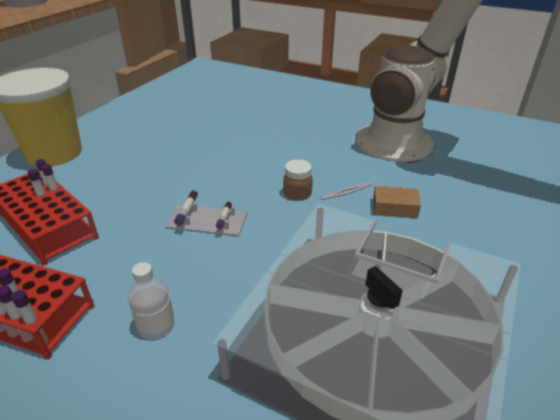

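The top view shows the carousel with its hub near (185,172) and its window near (172,234). The rest is at (378,269), with the long tube on the right at (401,265). The jar is at (306,355) and the bottle at (356,132). The scene view shows the knob at (383,287). I'll rectify to metric views next.

```bash
cat > h.py <<'E'
import cv2,numpy as np
from station import r
def P(n):
    p=r.camera_params(n);return p["camera_matrix"]@p["extrinsics"][:3]
def ray(n,uv,z):
    H=P(n);A=H[:,[0,1]];b=H[:,2]*z+H[:,3]
    q=np.linalg.inv(np.c_[A,b])@np.r_[uv,1];return q[:2]/q[2]
def tri(a,b):
    X=cv2.triangulatePoints(P("top"),P("scene"),np.float64(a).reshape(2,1),np.float64(b).reshape(2,1));return X[:3,0]/X[3,0]
def rect(n,img,c,z,half,size):
    # image up=+x, left=+y
    s=half*2/size;H=P(n)
    M=np.array([[0,-s,c[0]+half],[-s,0,c[1]+half],[0,0,1]])
    return cv2.warpPerspective(img,np.c_[H[:,[0,1]],H[:,2]*z+H[:,3]]@M,(size,size),flags=cv2.INTER_CUBIC|cv2.WARP_INVERSE_MAP)
E
python3 - <<'E'
from h import *
I=cv2.imread("pics/top0.png")
print("knob",tri((183,167),(383,287)))
c=ray("top",(185,172),.1);rr=ray("top",(378,269),.006);print(c,rr)
for n,uv,z in(("jar",(306,355),.07),("bottle",(362,117),.125)):print(n,ray("top",uv,z))
for q in((120,79),(287,101),(268,277),(77,247)):print("hoodc",ray("top",q,.085))
a=rect("top",I,np.round(c,2),.08,.2,560);b=rect("top",I,np.round(rr,2),.03,.09,240);d=rect("scene",cv2.imread("pics/scene0.png"),np.round(rr,2),.03,.09,240)
o=np.zeros((560,800,3),np.uint8);o[:,:560]=a;o[:240,560:]=b;o[260:500,560:]=d
print(np.round(c,2),np.round(rr,2));cv2.imwrite("pics/r1.png",o)
E
```

```text
knob [0.61915566 0.14337837 0.10873135]
[0.61382341 0.13811417] [ 0.49984386 -0.24483784]
jar [ 0.32904273 -0.12230859]
bottle [ 0.75397972 -0.16473461]
hoodc [0.78658488 0.30521211]
hoodc [ 0.78693891 -0.02367353]
hoodc [ 0.44999477 -0.0383999 ]
hoodc [0.45386108 0.30518318]
[0.61 0.14] [ 0.5  -0.24]
```

View pics/r1.png

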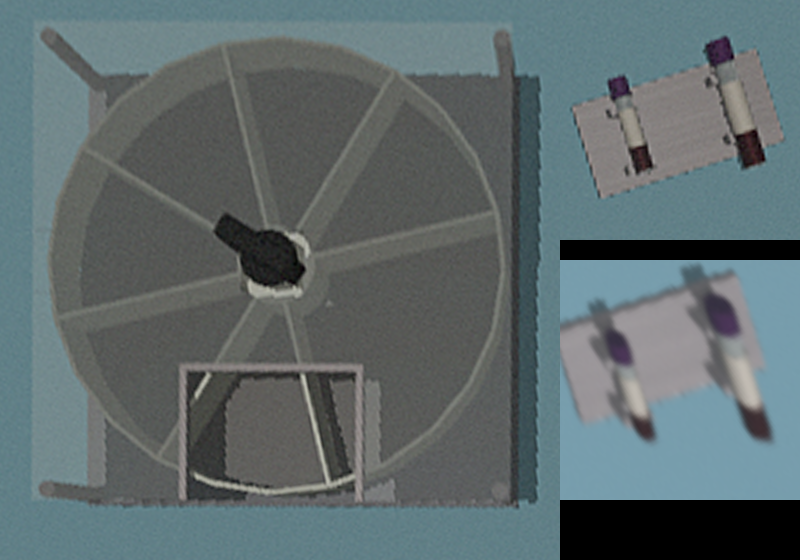

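Rectified, the rotor axis is at about (0.622, 0.144). The dividers at (495,213) and (328,485) put the wide bin's middle at about -122°, which matches the knob bar. It therefore needs a clockwise turn of about 58°. The long tube's middle is at about (0.512, -0.282), with its axis at about 16° and a measured length of 96 mm, close to the given 100 mm. I'll move over the knob and turn the gripper across the bar.

Call:
drive_tool --steps '[0,0,0,0.0358,0.0187,0,1,0,0,0,0.0358,0.0187,0,1,0,0,0,0.0358,0.0187,0,1,0,0,0,0.0358,0.0187,0,1,0,0,0,0.0358,0.0187,0,1,0,0,0,0.0358,0.0187,0,1,0,0,0,0.0358,0.0187,0,1,0,0,0,0.0358,0.0187,0,1,0,0,0,0.0358,0.0187,0,1,0,0,0,0.0358,0.0187,0,1]'

```text
time_s: 0.93
tcp_pos: [0.4845, 0.2914, 0.2413]
ee_rot: [[0.943, -0.334, -0.001], [-0.334, -0.943, -0.0], [-0.0, 0.0, -1.0]]
wrist_force: [0.3, 1.0, -0.5]
gripper_width: 0.997
gripper_force: 0.0
```

Call:
drive_tool --steps '[0,0,0,0.0358,0.0187,0,1,0,0,0,0.0358,0.0187,0,1,0,0,0,0.0358,0.0187,0,1,0,0,0,0.0358,0.0187,0,1,0,0,0,0.0358,0.0187,0,1,0,0,0.119,0,0,0,1,0,0,0.119,0,0,0,1,0,0,0.119,0,0,0,1,0,0,0.119,0,0,0,1,0,0,0.119,0,0,0,1]'

```text
time_s: 1.77
tcp_pos: [0.621, 0.1448, 0.2407]
ee_rot: [[0.588, -0.809, -0.001], [-0.809, -0.588, -0.0], [-0.001, 0.001, -1.0]]
wrist_force: [-0.8, -0.2, -0.6]
gripper_width: 0.996
gripper_force: 0.0
```

Call:
drive_tool --steps '[0,0,0.119,0,0,0,1,0,0,0.119,0,0,0,1,0,0,0.119,0,0,0,1,0,0,0.119,0,0,0,1,0,0,0.119,0,0,0,1,0,0,0.119,0,0,0,1,0,0,0.119,0,0,0,1,0,0,0.119,0,0,0,1,0,0,0.119,0,0,0,1,0,0,0.119,0,0,0,1]'

```text
time_s: 2.6
tcp_pos: [0.6209, 0.1451, 0.2409]
ee_rot: [[-0.532, -0.847, -0.001], [-0.847, 0.532, -0.0], [0.001, 0.001, -1.0]]
wrist_force: [-0.4, 0.6, 0.0]
gripper_width: 1.0
gripper_force: 0.0
```

```bash
python3 - <<'E'
from h import *
s=r.sense();print(s["time_s"],s["tcp_pos"],s["joints"],s["ee_rot"].round(3))
Pw=P("wrist")
I=r.capture("wrist")
for c in((.622,.144),):
    for z in(.126,.095):
        q=Pw@np.r_[c,z,1];q=q[:2]/q[2];print(q);cv2.drawMarker(I,tuple(int(v) for v in q),(0,255,0) if z>.1 else (0,0,255),0,12)
for d in(-.028,.028):
    a=np.radians(58.1);q=Pw@np.r_[.622+d*np.cos(a),.144+d*np.sin(a),.126,1];q=q[:2]/q[2];cv2.drawMarker(I,tuple(int(v) for v in q),(0,255,255),1,12)
cv2.imwrite("pics/w1.png",I)
print("rack",tri((465,208),(95,215)),tri((463,212),(92,230)),tri((490,157),(92,212)))
E
```

```text
2.6 [0.62091258 0.14507847 0.24087861] [ 2.76574531e+01  2.33408859e+01  2.38098521e+00 -1.78400938e-02
 -6.91151558e+01 -5.97956240e+01] [[-0.532 -0.847 -0.001]
 [-0.847  0.532 -0.   ]
 [ 0.001  0.001 -1.   ]]
[270.99494422 216.19550799]
[271.18003414 206.98467628]
rack [ 0.63555281 -0.3905292   0.05598768] [ 0.6397481  -0.40539838  0.01650205] [ 0.6878509  -0.36370448  0.12616365]
```

View pics/w1.png

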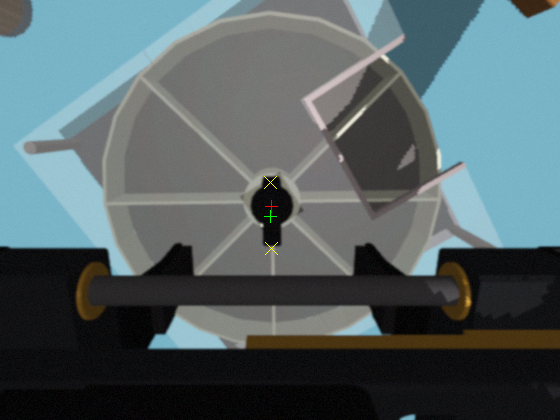

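The wrist view shows the knob bar upright from (270,176) to (271,245), on my predicted marks and square to the fingers. The wide bin is at the top of the picture. I'll descend, grip and turn.

Call:
drive_tool --steps '[0,0,0,0,0,0.031,1,0,0,0,0,0,0.031,1,0,0,0,0,0,0.031,1,0,0,0,0,0,0.03,1,0,0,0,0,0,0,0,0,0,0,0,0,0,0,0,0,0,0,0,0,0,0,0,0,0,0,0,0,0,0,0,0,0,0,0,0,0,0,0,0,0,0]'

```text
time_s: 3.48
tcp_pos: [0.622, 0.1455, 0.1204]
ee_rot: [[-0.527, -0.85, 0.003], [-0.85, 0.527, 0.001], [-0.003, -0.002, -1.0]]
wrist_force: [-0.9, 0.4, -0.4]
gripper_width: 0.631
gripper_force: 0.0
```

Call:
drive_tool --steps '[0,0,0,0,0,0,0,0,0,0,0,0,0,0,0,0,0,0,0,0,0]'

```text
time_s: 3.73
tcp_pos: [0.6213, 0.1452, 0.1189]
ee_rot: [[-0.527, -0.85, 0.0], [-0.85, 0.527, 0.0], [-0.0, -0.0, -1.0]]
wrist_force: [-0.0, 0.0, 0.8]
gripper_width: 0.401
gripper_force: 0.0
```

Call:
drive_tool --steps '[0,0,0,0,0,0,0,0,0,0,0,0,0,0,0,0,0,0,0,0,0,0,0,0,0,0,0,0,0,0,0,0,0,0,0,0,0,0,0,0,0,0]'

```text
time_s: 4.23
tcp_pos: [0.6222, 0.1446, 0.1185]
ee_rot: [[-0.527, -0.85, 0.002], [-0.85, 0.527, -0.0], [-0.0, -0.002, -1.0]]
wrist_force: [4.5, -2.4, -1.9]
gripper_width: 0.183
gripper_force: 30.0
```

Call:
drive_tool --steps '[0,0,0.1,0,0,0,0,0,0,0.1,0,0,0,0,0,0,0.1,0,0,0,0,0,0,0.1,0,0,0,0,0,0,0.1,0,0,0,0,0,0,0.1,0,0,0,0,0,0,0.1,0,0,0,0,0,0,0.1,0,0,0,0,0,0,0.1,0,0,0,0,0,0,0.1,0,0,0,0]'

```text
time_s: 5.07
tcp_pos: [0.6221, 0.1448, 0.1185]
ee_rot: [[-1.0, -0.011, 0.001], [-0.011, 1.0, -0.0], [-0.001, -0.0, -1.0]]
wrist_force: [3.6, -3.3, -2.1]
gripper_width: 0.182
gripper_force: 30.0
```

Call:
drive_tool --steps '[0,0,0.01,0,0,0,0,0,0,0,0,0,0,0,0,0,0,0,0,0,0,0,0,0,0,0,0,0.5,0,0,0,0,0,0,0.5,0,0,0,0,0,0,0.5,0,0,0,0,0,0,0.5,0,0,0,0,0,0,0.5,0,0,0,0,0,0,0.5]'

```text
time_s: 5.82
tcp_pos: [0.6211, 0.1454, 0.1186]
ee_rot: [[-1.0, -0.006, -0.0], [-0.006, 1.0, 0.0], [0.0, 0.0, -1.0]]
wrist_force: [-0.0, 0.1, -0.7]
gripper_width: 0.478
gripper_force: 0.0
```

Call:
drive_tool --steps '[0,0,0,0,0,-0.03,0.5,0,0,0,0,0,-0.03,0.5,0,0,0,0,0,-0.03,0.5,0,0,0,0,0,-0.03,0.5,0,0,0,0,0,0,0.5]'

```text
time_s: 6.23
tcp_pos: [0.6243, 0.146, 0.2465]
ee_rot: [[-1.0, -0.007, 0.013], [-0.007, 1.0, 0.004], [-0.013, 0.004, -1.0]]
wrist_force: [1.2, -0.5, 1.4]
gripper_width: 0.498
gripper_force: 0.0
```

```bash
python3 - <<'E'
from h import *
s=r.sense();print(s["time_s"],s["tcp_pos"],s["joints"].round(1),s["ee_rot"].round(3))
I=r.capture("wrist")
cv2.imwrite("pics/w2.png",I)
E
```

```text
6.2333 [0.62433625 0.14599342 0.24647461] [  27.7   23.1    2.7    0.2  -68.9 -117.3] [[-1.    -0.007  0.013]
 [-0.007  1.     0.004]
 [-0.013  0.004 -1.   ]]
```

View pics/w2.png

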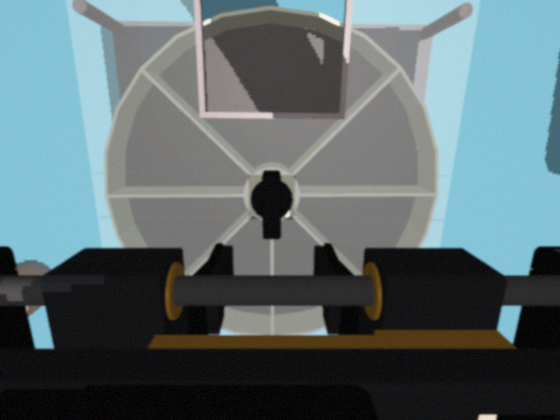

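The wrist view shows the knob bar in line with the window. The dividers meet the rim at (145,72) and (398,72), symmetric about the window (198 to 350), and none shows in it. The wide bin is in place, so next is the tube.

Call:
drive_tool --steps '[0,0,0,0.01,-0.0389,0,0.5,0,0,0,0.01,-0.0389,0,0.5,0,0,0,0.01,-0.0389,0,0.5,0,0,0,0.01,-0.0389,0,0.5,0,0,0,0.01,-0.0389,0,0.5,0,0,0,0.01,-0.0389,0,0.5,0,0,0,0.01,-0.0389,0,0.5,0,0,0,0.01,-0.0389,0,0.5,0,0,0,0.01,-0.0389,0,0.5,0,0,0,0.01,-0.0389,0,0.5]'

```text
time_s: 7.12
tcp_pos: [0.5221, -0.2458, 0.2375]
ee_rot: [[-1.0, -0.006, -0.002], [-0.006, 1.0, 0.001], [0.002, 0.001, -1.0]]
wrist_force: [0.9, -0.6, 0.3]
gripper_width: 0.502
gripper_force: 0.0
```

Call:
drive_tool --steps '[0,0,0,0.01,-0.0389,0,0.5,0,0,-0.093,0,0,0,0.5,0,0,-0.093,0,0,0,0.5,0,0,-0.093,0,0,0,0.5,0,0,0,0,0,0.03,0.5,0,0,0,0,0,0.03,0.5,0,0,0,0,0,0,0.5,0,0,0,0,0,0,0.5]'

```text
time_s: 7.78
tcp_pos: [0.5124, -0.2831, 0.1766]
ee_rot: [[-0.96, -0.281, -0.005], [-0.281, 0.96, 0.001], [0.005, 0.003, -1.0]]
wrist_force: [0.6, -0.3, 1.3]
gripper_width: 0.496
gripper_force: 0.0
```

```bash
python3 - <<'E'
from h import *
s=r.sense();print(s["time_s"],s["tcp_pos"],s["joints"].round(1),s["ee_rot"].round(3))
H=P("wrist");I=r.capture("wrist");np.save("H.npy",H)
q=H@np.r_[s["tcp_pos"][:2],.03,1];q=q[:2]/q[2];print(q)
cv2.drawMarker(I,tuple(int(v) for v in q),(0,255,0),0,12)
for n,p in(("mid",(.512,-.282,.03)),):
    q=H@np.r_[p,1];q=q[:2]/q[2];print(n,q);cv2.drawMarker(I,tuple(int(v) for v in q),(0,255,255),1,12)
cv2.imwrite("pics/w3.png",I)
E
```

```text
7.7833 [ 0.51237829 -0.28306002  0.17663907] [-13.1  21.4 -10.4   0.  -58.5 -60.6] [[-0.96  -0.281 -0.005]
 [-0.281  0.96   0.001]
 [ 0.005  0.003 -1.   ]]
[273.60278333 207.33088527]
mid [274.82745049 207.26368292]
```

View pics/w3.png

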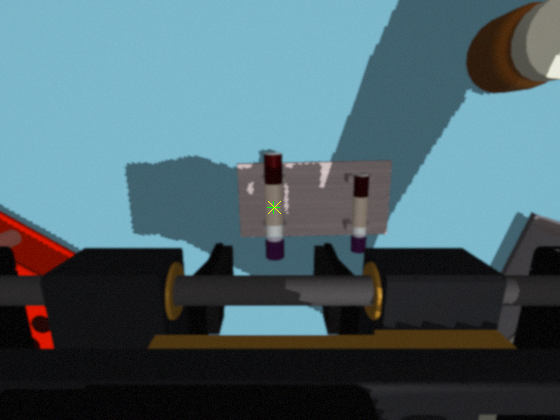

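The wrist view shows the long tube upright from (272,152) to (275,259), with its middle on the mark at (274,207). The fingers straddle it, the short tube is clear at (361,212), and the jar is well away. I'll descend and grip.

Call:
drive_tool --steps '[0,0,0,0,0,0.036,0.5,0,0,0,0,0,0.036,0.5,0,0,0,0,0,0.036,0.5,0,0,0,0,0,0.02,0.5,0,0,0,0,0,0.016,0.5,0,0,0,0,0,0,0.5,0,0,0,0,0,0,0,0,0,0,0,0,0,0,0,0,0,0,0,0,0,0,0,0,0,0,0,0]'

```text
time_s: 8.67
tcp_pos: [0.5149, -0.2836, 0.0364]
ee_rot: [[-0.96, -0.281, 0.003], [-0.281, 0.96, -0.001], [-0.003, -0.002, -1.0]]
wrist_force: [0.4, -0.5, 0.5]
gripper_width: 0.28
gripper_force: 0.0
```

Call:
drive_tool --steps '[0,0,0,0,0,0,0,0,0,0,0,0,0,0,0,0,0,0,0,0,0,0,0,0,0,0,0,0,0,0,0,0,0,0,0]'

```text
time_s: 9.08
tcp_pos: [0.5139, -0.2829, 0.0359]
ee_rot: [[-0.96, -0.281, 0.001], [-0.281, 0.96, 0.0], [-0.001, -0.0, -1.0]]
wrist_force: [-1.4, 3.1, 5.3]
gripper_width: 0.173
gripper_force: 30.0
```

Call:
drive_tool --steps '[0,0,0,0,0,-0.02,0,0,0,0,0,0,-0.036,0,0,0,0,0,0,-0.036,0,0,0,0,0,0,-0.036,0,0,0,0,0,0,-0.036,0,0,0,0,0,0,-0.02,0,0,0,0.116,0,0,0,0,0,0,0.116,0,0,0,0,0,0,0.116,0,0,0,0,0,0,0.116,0,0,0,0]'

```text
time_s: 9.92
tcp_pos: [0.5135, -0.2833, 0.2191]
ee_rot: [[-0.983, 0.184, 0.001], [0.184, 0.983, -0.0], [-0.001, 0.0, -1.0]]
wrist_force: [-0.7, -1.0, -0.2]
gripper_width: 0.173
gripper_force: 29.9
```

Call:
drive_tool --steps '[0,0,0.116,0,0,0,0,0,0,0.116,0,0,0,0,0,0,0.116,0,0,0,0,0,0,0.116,0,0,0,0,0,0,0.116,0,0,0,0,0,0,0.116,0,0,0,0,0,0,0.125,0,0,0,0,0,0,0,0,0,0,0]'

```text
time_s: 10.58
tcp_pos: [0.5135, -0.2833, 0.2188]
ee_rot: [[-0.538, 0.843, 0.0], [0.843, 0.538, -0.0], [-0.0, 0.0, -1.0]]
wrist_force: [-0.2, -0.6, 0.2]
gripper_width: 0.174
gripper_force: 30.0
```

```bash
python3 - <<'E'
from h import *
s=r.sense();print(s["time_s"],s["tcp_pos"],s["joints"].round(1),s["ee_rot"].round(3),s["gripper_width"])
a=r.capture("scene");b=r.capture("wrist")
cv2.imwrite("pics/c4.png",np.hstack([a[60:360,0:400],b[100:400,80:480]]))
E
```

```text
10.5833 [ 0.51354062 -0.28331541  0.21879413] [ -13.1   19.3   -7.1   -0.   -63.6 -134.4] [[-0.538  0.843  0.   ]
 [ 0.843  0.538 -0.   ]
 [-0.     0.    -1.   ]] 0.17413983080364656
```

View pics/c4.png

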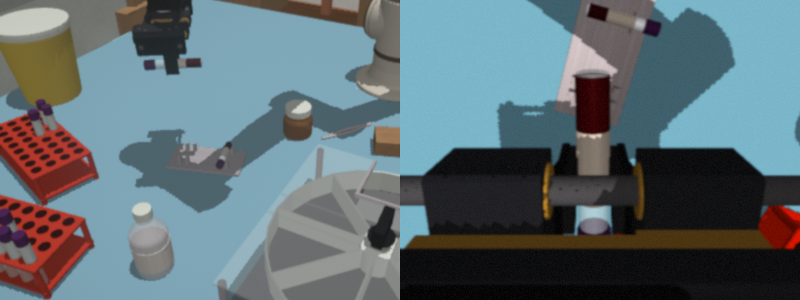

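The scene view shows the tube held level at (145–200, 64), and the short tube still in its rest at (224,155). My yaw went the wrong way, and that direction would run the last joint out of range. I'll turn back counter-clockwise by 147.5°.

Call:
drive_tool --steps '[0,0,-0.117,0,0,0,0,0,0,-0.117,0,0,0,0,0,0,-0.117,0,0,0,0,0,0,-0.117,0,0,0,0,0,0,-0.117,0,0,0,0,0,0,-0.117,0,0,0,0,0,0,-0.117,0,0,0,0,0,0,-0.117,0,0,0,0,0,0,-0.117,0,0,0,0,0,0,-0.117,0,0,0,0]'

```text
time_s: 11.52
tcp_pos: [0.5136, -0.2834, 0.2186]
ee_rot: [[-0.984, -0.178, 0.0], [-0.178, 0.984, -0.0], [-0.0, -0.0, -1.0]]
wrist_force: [0.4, 0.3, -1.0]
gripper_width: 0.174
gripper_force: 30.0
```

Call:
drive_tool --steps '[0,0,-0.117,0,0,0,0,0,0,-0.117,0,0,0,0,0,0,-0.117,0,0,0,0,0,0,-0.117,0,0,0,0,0,0,-0.117,0,0,0,0,0,0,-0.117,0,0,0,0,0,0,-0.117,0,0,0,0,0,0,-0.117,0,0,0,0,0,0,-0.117,0,0,0,0,0,0,-0.117,0,0,0,0]'

```text
time_s: 12.35
tcp_pos: [0.5136, -0.2833, 0.2186]
ee_rot: [[-0.22, -0.975, -0.0], [-0.975, 0.22, -0.0], [0.0, 0.0, -1.0]]
wrist_force: [0.6, 0.5, -0.4]
gripper_width: 0.176
gripper_force: 30.0
```

Call:
drive_tool --steps '[0,0,-0.117,0,0,0,0,0,0,-0.117,0,0,0,0,0,0,0,0,0,0,0,0,0,0,0,0,0,0]'

```text
time_s: 12.68
tcp_pos: [0.5137, -0.2833, 0.2186]
ee_rot: [[0.002, -1.0, 0.0], [-1.0, -0.002, 0.0], [-0.0, -0.0, -1.0]]
wrist_force: [0.5, -0.4, -0.5]
gripper_width: 0.176
gripper_force: 30.0
```

Call:
drive_tool --steps '[0,0,0,-0.039,0.0012,0,0,0,0,0,-0.039,0.0012,0,0,0,0,0,-0.039,0.0012,0,0,0,0,0,-0.039,0.0012,0,0,0,0,0,-0.039,0.0012,0,0,0,0,0,-0.039,0.0012,0,0,0,0,0,-0.039,0.0012,0,0,0,0,0,-0.039,0.0012,0,0,0,0,0,-0.039,0.0012,0,0,0,0,0,-0.039,0.0012,0,0]'

```text
time_s: 13.52
tcp_pos: [0.5001, 0.1085, 0.219]
ee_rot: [[0.002, -1.0, 0.001], [-1.0, -0.002, 0.0], [-0.0, -0.001, -1.0]]
wrist_force: [0.9, -0.8, 0.2]
gripper_width: 0.175
gripper_force: 30.0
```

Call:
drive_tool --steps '[0,0,0,-0.038,0.0015,0,0,0,0,0,0,0,0.03,0,0,0,0,0,0,0.03,0,0,0,0,0,0,0.02,0,0,0,0,0,0,0,0,0,0,0,0,0,0,0]'

```text
time_s: 14.02
tcp_pos: [0.4988, 0.1444, 0.1382]
ee_rot: [[0.003, -1.0, -0.001], [-1.0, -0.003, -0.002], [0.002, 0.001, -1.0]]
wrist_force: [0.8, 0.7, 0.9]
gripper_width: 0.172
gripper_force: 30.0
```

```bash
python3 - <<'E'
from h import *
s=r.sense();print(s["time_s"],s["tcp_pos"],s["joints"].round(1))
a=r.capture("scene");b=r.capture("wrist")
cv2.imwrite("pics/c5.png",np.hstack([cv2.resize(a[170:370,250:500],(375,300)),b[90:390,67:492]]))
E
```

```text
14.0167 [0.4987916  0.1443997  0.13821678] [ 34.1  17.8 -22.5   0.  -49.8 -34. ]
```

View pics/c5.png

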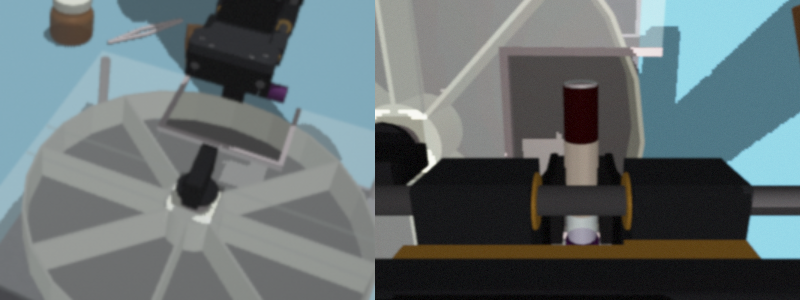

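The scene view shows the tube above the window. In the wrist view its foot end (580,82) is inside the frame (inner edge near y=55), and it sits centred between the inner frame bar (512) and the outer wall (640). I'll lower it to just above knob clearance and release.

Call:
drive_tool --steps '[0,0,0,0,0,0.02,0,0,0,0,0,0,0.02,0,0,0,0,0,0,0.015,0,0,0,0,0,0,0,0,0,0,0,0,0,0,0,0,0,0,0,0,0,0]'

```text
time_s: 14.62
tcp_pos: [0.5003, 0.1452, 0.0855]
ee_rot: [[0.003, -1.0, 0.003], [-1.0, -0.003, 0.002], [-0.002, -0.003, -1.0]]
wrist_force: [0.8, 0.0, -0.8]
gripper_width: 0.174
gripper_force: 30.0
```

Call:
drive_tool --steps '[0,0,0,0,0,0,0.4,0,0,0,0,0,0,0.4,0,0,0,0,0,0,0.4,0,0,0,0,0,0,0.4,0,0,0,0,0,0,0.4,0,0,0,0,0,0,0.4]'

```text
time_s: 15.12
tcp_pos: [0.499, 0.1446, 0.0837]
ee_rot: [[0.003, -1.0, 0.0], [-1.0, -0.003, 0.0], [-0.0, -0.0, -1.0]]
wrist_force: [0.3, 0.1, -0.9]
gripper_width: 0.396
gripper_force: 0.0
```

Call:
drive_tool --steps '[0,0,0,0,0,-0.02,0.4,0,0,0,0,0,-0.035,0.4,0,0,0,0,0,-0.035,0.4,0,0,0,0,0,-0.035,0.4,0,0,0,0,0,-0.02,0.4,0,0,0,0,0,0,0.4,0,0,0,0,0,0,0.4,0,0,0,0,0,0,0.4]'

```text
time_s: 15.78
tcp_pos: [0.4982, 0.1443, 0.2276]
ee_rot: [[0.003, -1.0, -0.002], [-1.0, -0.003, -0.0], [0.0, 0.002, -1.0]]
wrist_force: [0.1, -0.5, -0.5]
gripper_width: 0.404
gripper_force: 0.0
```

```bash
python3 - <<'E'
from h import *
s=r.sense();print(s["time_s"],s["tcp_pos"])
a=r.capture("top");b=r.capture("wrist")
cv2.imwrite("pics/c6.png",np.hstack([cv2.resize(a[90:290,70:320],(375,300)),b[90:390,67:492]]))
E
```

```text
15.7833 [0.49820375 0.14433733 0.22764802]
```

View pics/c6.png

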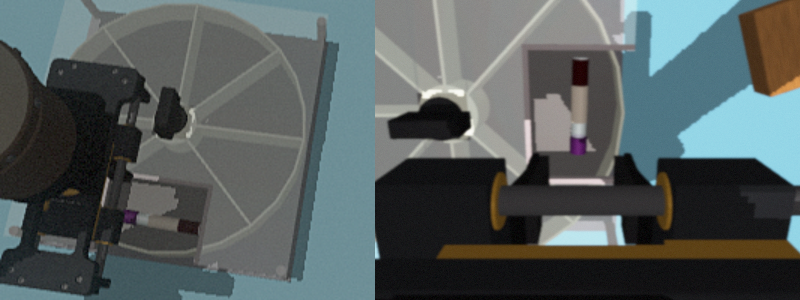

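The pictures show the tube lying flat in the wide bin, at (580,57) to (578,153) in the wrist crop. The knob bar still points at the window, and the gripper is clear. I'll let it settle, then hand in.

Call:
drive_tool --steps '[0,0,0,0,0,0,0.4,0,0,0,0,0,0,0.4,0,0,0,0,0,0,0.4,0,0,0,0,0,0,0.4,0,0,0,0,0,0,0.4,0,0,0,0,0,0,0.4,0,0,0,0,0,0,0.4,0,0,0,0,0,0,0.4]'

```text
time_s: 16.55
tcp_pos: [0.499, 0.1446, 0.2286]
ee_rot: [[0.003, -1.0, 0.0], [-1.0, -0.003, 0.0], [-0.0, -0.0, -1.0]]
wrist_force: [0.0, -0.7, -0.5]
gripper_width: 0.399
gripper_force: 0.0
```

```bash
python3 -c "
from station import r
print(r.finish_job())"
```

```text
the job is handed in; nothing more can be done
None
```

The job is handed in at about 16.6 s of the 64 s: in the last pictures the wide bin is under the window with the long tube lying flat in it, and the arm never went near the short tube, bottle or jar; the hand-in returned no verdict.

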